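Bowl under the soap spout

TASK

Push the ceramic bowl along the counter, without gripping or lifting it, until it rests against the soap dispenser's pillar with the spout over the middle of the bowl. Only then press the dispenser's button all the way down with the fingertips and let it spring back up. Leave the jar, the filter base, the scraper and the brush where they are.

Things in the scene. Friction and masses are not known exactly. Their poses are not given: they have to be found in the camera images.
- bowl: White round ceramic bowl, loose, about 300 g, 42 mm high; outer radius 45 mm at the foot, 54 mm at 18 mm height, 60 mm at the rim; wall 5 mm, floor 6 mm. Origin: centre of its underside, z up.
- dispenser: Brushed aluminium soap dispenser fixed to the counter: an upright round pillar of radius 30 mm, 150 mm high (foot flange radius 33 mm, 5 mm high), with a flat spout 20 mm wide, level along the body's own -y to 81 mm from the pillar's axis, between 131 and 145 mm height. Button on the pillar's top. Origin: centre of the underside. With the bowl's rim touching the pillar, the bowl's centre is 90 mm from the pillar's axis.
- nozzle (a point): Lower end of the small nozzle (radius 6 mm) under the spout's tip: 73 mm from the pillar's axis along the dispenser's -y, at 122 mm height.
- pump_top (a point): Centre of the top face of the dispenser's round steel button (radius 18 mm), on the pillar's axis, 173 mm above the counter when up; the point moves with the button.
- pump (a joint): Travel of the button, m: 0 up, 0.007 fully down; it moves straight down, springs back by itself, and takes about 5 N to be fully down.
- jar: Glass jam jar with twist cap, radius 33 mm, 75 mm high, loose; leave it alone. Origin: centre of the underside.
- filter_base: Round black plastic filter base, radius 48 mm, 34 mm high, loose; leave it alone. Origin: centre of the underside.
- scraper: Teal silicone scraper with wooden handle lying flat along its y axis, 223 mm long (blade end from -108 mm in y, handle end at +115 mm), 52 mm wide, 12 mm high, loose; leave it alone. Origin: underside, near mid-length.
- brush: Slim brush lying along its y axis, 220 mm long (bristle end at -105 mm in y, handle end at +115 mm), 16 mm wide, 16 mm high, loose; leave it alone. Origin: underside, near mid-length.
Mind the look-alikes: they are no part of the job. Of the things that look like the dispenser, the largest one is meant.

How it is judged:
By the outcome, as a careful person would: the job done as asked, in the order asked, and still so for the second after the job is handed in, with the robot touching nothing.
It also fails if it takes over 53 s, if anything falls off the work surface, if the arm or the gripper's body presses on something with over 40 N, if the wrist force passes 120 N, or if a joint passes its speed limit or range.

ROBOT

A 6-joint arm with a two-finger parallel gripper is mounted at the origin on the work surface. World frame = base frame: x ahead of the robot, y to its left, z up, the work surface at z = 0. Lengths are in m, angles in rad, forces in N, time in s.
With the tool pointing down it reaches from about 0.375 to 0.975 m from the base axis. Payload 3.8 kg.
Tool frame: the origin (TCP) lies on the centre line of the jaws, within the pads' length; the fingertips stand 17 mm ahead of it and the grasp point (between the pads) lies 2 mm behind it (bot.tip_extent is the distance from the TCP to the fingertips, in m); z points along the fingers, y is the line along which they close (so a half turn about z gives the same grasp; the last joint's range is limited). The gripper opens to 85 mm and grips with 20 to 120 N. Pads are 22 mm wide; open, the fingers measure 114 mm over their backs; the gripper's body (76 mm by 85 mm) begins 54 mm behind the grasp point. The pads swing forward as they close: fully open they stand 13 mm farther back than shut.
Start: joints at [-1.198, 0.264, 1.604, -0, 1.274, -0.037], TCP at [0.269, -0.619, 0.248] pointing down, gripper open.
Joint ranges: [-2.63, 2.63], [-0.94, 2.18], [0.31, 2.57], [-1.31, 4.45], [0, 2.66], [-2.55, 2.55]. Speed limits (rad/s): [2.57, 2.57, 3.14, 3.14, 3.14, 3.14].

INTERFACE

Orientations are given as a rotation vector (axis times angle).
In Python, from workcell import readout, read_camera, finish_job, bot gives the robot as it stands.
- The arm moves only by the tool jog_arm, never from a script. Its argument "deltas" is one flat list of numbers, 7 for each row, row after row: the shift along the tool's x, y, z in m, then the turn, a rotation vector about the tool's x, y, z in degrees, then the gripper command: -1 is shut, 1 is fully open, values between are in proportion. A call has 1 to 8 rows; each row is the pose to reach, as a shift and turn from the pose commanded when the call began, along the tool's axes at that moment; what a row does not reach only later rows make up. A row lasts 1/10 s, in which the tool goes at most 50 mm and 8.59 degrees, less where a joint would pass 70% of its speed; a pose out of reach is approached as far as the arm can. A call with a gripper value outside its range is refused whole. The fingers move at their own pace and stop on an object; "squeeze" is the grip in N (left out, the last holds). Time passes only in rows, so rows that repeat a pose let the fingers close. It gives the time, the measured TCP pose, the force, the opening and the grip force at its end, in the units of the state.
- readout.read_state(): the state, without advancing time (a new reading comes with each control period).
- read_camera(name): name is "scene" or "top" or "wrist"; returns a dict with "color" (400x640x3 uint8, blue, green, red), "fx", "fy", "cx", "cy" (pixels), "origin" and "attitude" of the camera in the world. Camera axes: x right, y down, z forward; pixel columns grow to the right and rows downward; lengths in m; the calibration is good to about 2 mm. The wrist camera is an equidistant fisheye: a pixel r from the principal point sees the ray r / f radians off the axis. A picture is of the moment at which its call begins. There is no depth.
- finish_job(): hands the job in; it is judged then, once.
The state is a dict: "time": time; "q": joint angles; "joint_vel": joint speeds; "joint_torque": joint torques, N m; "tool_pos": TCP position; "tcp_rot": TCP orientation; "wrist_force": force on the tool from outside, world axes, zero at the start; "torque": the same for the moment, N m; "width": opening from 0.0 (shut) to 1.0 (fully open); "grip_force": force on a finger pad.
Only numpy, scipy, OpenCV 4.12 (cv2) and the standard library are available. Lean on these libraries where they do the work, as an engineer would, in place of code of your own. Each camera call takes 0.05 s, during which the arm holds its last target. There are 200 camera calls.

## Working session

There is one attempt and no reset: what is moved stays moved. The work goes in short steps, Python scripts to look and compute and a tool call to move; the robot and the scene stay as the last step left them, time stands still between calls to the robot, and variables do not carry over. Pictures are saved under pics/ and viewed, at most 10 in all, crops included, and the job is handed in when it is done.

Besides the shell and the picture viewer there is one more tool, called after "Call:" in YAML: its name, and indented under it one key for each argument. jog_arm: Moves the arm, as the interface text tells. Its arguments: {"type":"object","properties":{"deltas":{"type":"array"},"squeeze":{"type":"number"}},"required":["deltas"]}

```bash
mkdir -p pics; ls
python3 - <<'E'
from workcell import readout, read_camera, bot
import cv2
for n in("top","scene"):
    d=read_camera(n); cv2.imwrite(f"pics/{n}0.png",d["color"]); print(n,{k:v for k,v in d.items() if k!="color"})
s=readout.read_state(); print(s)
E
```

```text
pics
top {'fx': 390.4133282792932, 'fy': 390.4133282792932, 'cx': 314.8180379646106, 'cy': 198.11743375664724, 'origin': array([0.4251411 , 0.04151506, 0.98801929]), 'attitude': array([-2.1341646 ,  2.16700556, -0.15508366])}
scene {'fx': 495.3357801136486, 'fy': 495.3357801136486, 'cx': 320.0073536638765, 'cy': 199.82021314601838, 'origin': array([ 1.39619985, -0.1442467 ,  0.7480736 ]), 'attitude': array([-1.80427864, -1.4462363 ,  0.75337159])}
{'time': 0.1, 'q': array([-1.19790579e+00,  2.64694821e-01,  1.60521902e+00, -7.86406242e-06,
        1.27368700e+00, -3.68840347e-02]), 'joint_vel': array([ 0.00051478, -0.00070084, -0.00201841,  0.00091021, -0.00069426,
        0.00054106]), 'joint_torque': array([-3.33455887e-05, -5.16709936e+01, -3.68589413e+01,  7.59178124e-05,
        6.29611721e-03, -1.78442392e-06]), 'tool_pos': array([ 0.26870483, -0.61854505,  0.24708496]), 'tcp_rot': array([-3.07394481e+00, -6.38779373e-01,  5.38771159e-04]), 'wrist_force': array([ 0.34451597, -0.06488012, -0.32220376]), 'torque': array([ 0.01949038, -0.00049869, -0.0048664 ]), 'grip_force': 0.0, 'width': 0.9980838273063755}
```

View pics/top0.png

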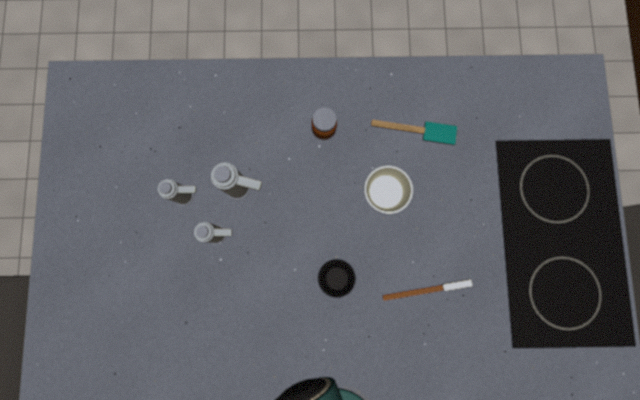

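View pics/scene0.png

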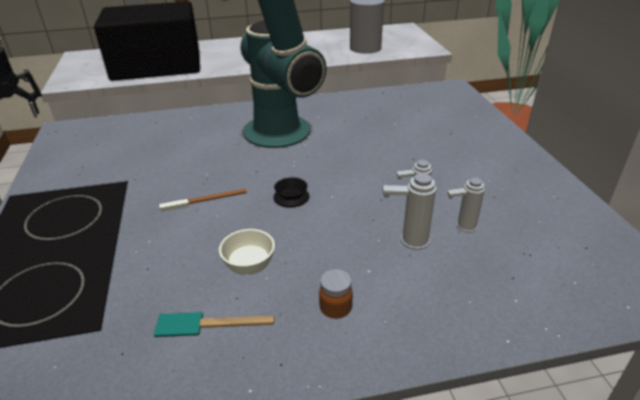

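The top view shows the largest dispenser with its button at (225,175) and spout tip at (260,185). The bowl is at (389,190), the jar at (324,123), the filter base at (337,278), and two smaller look-alikes at (168,188) and (204,232). I'll zoom in on the dispenser and bowl.

```bash
cat > h.py <<'E'
import numpy as np, cv2
from scipy.spatial.transform import Rotation as R
def w2p(d,P):
    p=R.from_rotvec(d["attitude"]).inv().apply(np.atleast_2d(P)-d["origin"])
    return np.c_[d["fx"]*p[:,0]/p[:,2]+d["cx"],d["fy"]*p[:,1]/p[:,2]+d["cy"]]
def p2w(d,uv,z):
    r=R.from_rotvec(d["attitude"]).apply([(uv[0]-d["cx"])/d["fx"],(uv[1]-d["cy"])/d["fy"],1])
    return d["origin"]+r*(z-d["origin"][2])/r[2]
E
python3 - <<'E'
from h import *
from workcell import read_camera
d=read_camera("top")
for n,uv,z in [("pump",(225,175.5),.173),("spout",(260,185),.138),("bowl",(389,189.5),.042),("jar",(324,117),.075),("filter",(337,278),.03),("scrh",(373,124),.01),("scrb",(456,135),.01),("brh",(384,297),.01),("brb",(471,284),.01),("sm1",(168,187),.12),("sm2",(204,231),.12)]: print(n,p2w(d,uv,z).round(4))
c=d["color"][130:240,150:310]; cv2.imwrite("pics/c1.png",cv2.resize(c,None,fx=5,fy=5,interpolation=cv2.INTER_CUBIC))
# bowl rim
g=cv2.cvtColor(d["color"],cv2.COLOR_BGR2HSV)
m=cv2.inRange(d["color"],(120,150,150),(255,255,255)); m[:,:355]=0;m[:,420:]=0;m[:155]=0;m[222:]=0
cs=max(cv2.findContours(m,0,1)[0],key=cv2.contourArea); print(cv2.fitEllipse(cs))
E
```

```text
pump [0.5914 0.2274 0.173 ]
spout [0.576  0.1578 0.138 ]
bowl [ 0.5771 -0.1458  0.042 ]
jar [0.7528 0.0115 0.075 ]
filter [ 0.365  -0.0138  0.03  ]
scrh [ 0.7553 -0.1177  0.01  ]
scrb [ 0.7226 -0.3319  0.01  ]
brh [ 0.3164 -0.1287  0.01  ]
brb [ 0.3441 -0.3438  0.01  ]
sm1 [0.5777 0.3673 0.12  ]
sm2 [0.4775 0.2839 0.12  ]
((388.2824401855469, 189.28201293945312), (46.6651496887207, 47.86438751220703), 125.62258911132812)
```

View pics/c1.png

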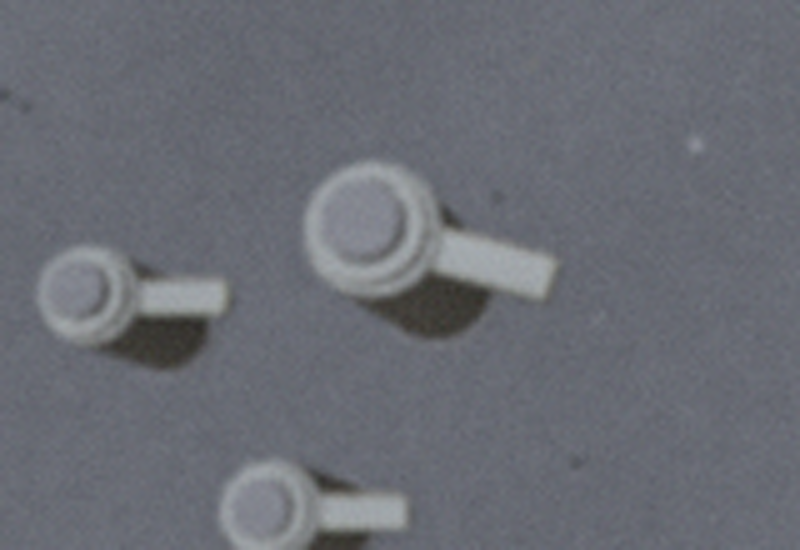

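The crop shows the button centre at (222,173.5), the pillar's top rim at (224,175.7), and the spout's end middle at (260.2,185.8) in full-image pixels.

Run:
```python
from h import *
from workcell import read_camera
d=read_camera("top")
a=p2w(d,(221.9,173.5),.173);b=p2w(d,(223.9,175.7),.150);t=p2w(d,(260.1,185.8),.145)
o=(a+b)/2;v=(t-o)[:2];print(a,b,t,np.linalg.norm(v));v/=np.linalg.norm(v)
goal=o[:2]+.09*v
for z,uv in((.042,(388.5,189.4)),):
    B=p2w(d,uv,z)[:2]
p=goal-B
print("axis",o,"dir",v,"goal",goal,"bowl",B,"push",p,np.linalg.norm(p),np.degrees(np.arctan2(p[1],p[0])),"spoutaxis",np.degrees(np.arctan2(-v[1],-v[0])))
d=read_camera("scene")
# cross-check with scene projections
P=[[*o[:2],.173],[*(o[:2]+.081*v),.138],[*B,.042],[*B,0],[*o[:2],0]]
print(w2p(d,P).round(1))
im=d["color"].copy()
def ring(c,r,z,col):
    th=np.linspace(0,6.28,60); q=w2p(d,np.c_[c[0]+r*np.cos(th),c[1]+r*np.sin(th),0*th+z]); cv2.polylines(im,[np.int32(q*16)],True,col,1,shift=4)
ring(o,.018,.173,(0,0,255));ring(o,.033,.0,(0,0,255));ring(B,.06,.042,(0,0,255));ring(B,.045,0,(255,0,0));ring(goal,.06,.042,(0,255,0))
q=w2p(d,[[*o[:2],.145],[*(o[:2]+.081*v),.145]]);cv2.polylines(im,[np.int32(q*16)],False,(0,255,0),1,shift=4)
cv2.imwrite("pics/s1.png",cv2.resize(im[150:290,200:500],None,fx=2.6,fy=2.6,interpolation=cv2.INTER_CUBIC))
```

```text
[0.59580016 0.23405892 0.173     ] [0.59565377 0.23504145 0.15      ] [0.57296825 0.15661576 0.145     ] 0.081189489440213
axis [0.59572697 0.23455018 0.1615    ] dir [-0.280316   -0.95990778] goal [0.57049853 0.14815848] bowl [ 0.57733872 -0.14456719] push [-0.00684019  0.29272567] 0.29280558198253975 91.33860113428739 spoutaxis 73.720934724023
[[421.8 177.3]
 [381.8 189.9]
 [245.6 246.4]
 [247.6 260.7]
 [413.9 240.2]]
```

View pics/s1.png

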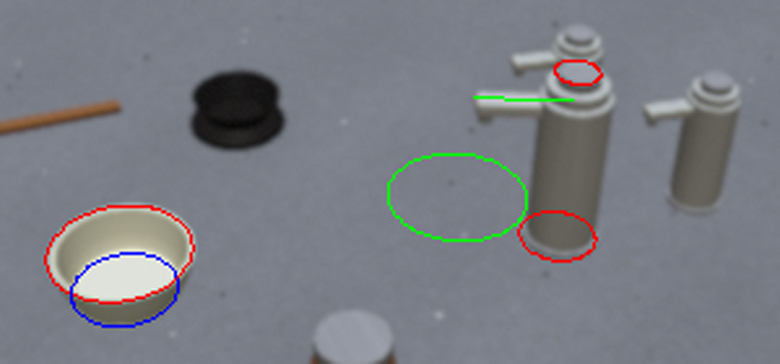

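```bash
cat >> h.py <<'E'
def to(x,y,z,az):
    from workcell import readout
    s=readout.read_state(); r=R.from_rotvec(s["tcp_rot"]); a=np.radians(az)
    g=R.from_matrix(np.array([[np.cos(a),np.sin(a),0],[np.sin(a),-np.cos(a),0],[0,0,-1]]))
    print("t",s["time"],"w",s["width"].__round__(3),"shift mm",(r.inv().apply(np.array([x,y,z])-s["tool_pos"])*1e3).round(1),"turn",np.degrees((r.inv()*g).as_rotvec()).round(2))
E
python3 -c "
from h import *
from workcell import bot
print(bot.tip_extent,[k for k in dir(bot) if k[0]!='_'])
to(.555,-.221,.15,73.7)"
```

```text
0.017 ['MotionError', 'tip_extent']
t 0.25 w 1.002 shift mm [ 421.  -250.7   97.9] turn [-6.000e-02 -3.000e-02 -5.022e+01]
```

Call:
jog_arm:
  deltas: [50,0,0,0,0,0,1]

```text
time: 0.35
tool_pos: [0.3106, -0.6015, 0.248]
tcp_rot: [3.077, 0.63, -0.005]
wrist_force: [0.7, -0.8, -0.1]
width: 1.0
grip_force: 0.0
```

I typed 50 as if in mm, but the unit is metres. The row limit clipped it to one harmless 50 mm step. I'll use metres from here on.

```bash
python3 -c "
from h import *
to(.555,-.221,.15,73.7)"
```

```text
t 0.35 w 1.0 shift mm [ 374.5 -253.9   96.9] turn [ -0.07   0.16 -50.57]
```

Call:
jog_arm:
  deltas: [0.047,-0.032,0.012,0,0,-6.5,1,0.094,-0.064,0.024,0,0,-13,1,0.14,-0.095,0.036,0,0,-19,1,0.187,-0.127,0.048,0,0,-25,1,0.225,-0.152,0.058,0,0,-30,1,0.262,-0.178,0.068,0,0,-35,1,0.3,-0.203,0.078,0,0,-40,1,0.32,-0.218,0.085,0,0,-43,1]

```text
time: 1.15
tool_pos: [0.5225, -0.2698, 0.1632]
tcp_rot: [2.624, 1.726, 0.001]
wrist_force: [1.3, -0.1, 0.3]
width: 1.004
grip_force: 0.0
```

```bash
python3 -c "
from h import *
to(.555,-.221,.15,73.7)"
```

```text
t 1.15 w 1.004 shift mm [57.7 10.5 13.2] turn [ 0.05 -0.   -7.04]
```

Call:
jog_arm:
  deltas: [0.029,0.005,0.007,0,0,-3.5,1,0.05,0.009,0.012,0,0,-6,1,0.057,0.0105,0.013,0,0,-7,1,0.0575,0.0105,0.013,0,0,-7,1]

```text
time: 1.55
tool_pos: [0.5542, -0.2226, 0.1501]
tcp_rot: [-2.516, -1.881, 0.001]
wrist_force: [-0.1, -0.9, 0.3]
width: 0.998
grip_force: 0.0
```

```bash
python3 -c "
from h import *
to(.555,-.221,.028,73.7)
from workcell import read_camera
d=read_camera('top');B=p2w(d,(388.5,189.4),.042)
from workcell import readout
cv2.imwrite('pics/w2.png',read_camera('wrist')['color'])
"
```

```text
t 1.55 w 0.998 shift mm [  1.8   0.4 122.1] turn [-0.03  0.01 -0.14]
```

View pics/w2.png

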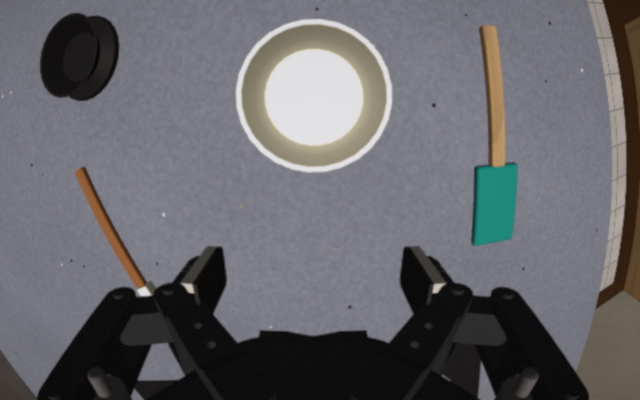

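The wrist view shows the bowl centred at (314,95) and the fingers symmetric about column 313, so the gripper is lined up. Next I descend behind the bowl.

Call:
jog_arm:
  deltas: [0.001,0,0.04,0,0,0,1,0.001,0,0.08,0,0,0,1,0.001,0,0.11,0,0,0,1,0.001,0,0.122,0,0,0,1,0.01,0,0.122,0,0,0,1,0.018,0,0.122,0,0,0,1,0.024,0,0.122,0,0,0,1,0.03,0,0.122,0,0,0,1]

```text
time: 2.45
tool_pos: [0.5644, -0.1943, 0.0304]
tcp_rot: [2.515, 1.878, 0.003]
wrist_force: [0.2, -0.3, -0.9]
width: 1.003
grip_force: 0.1
```

Run:
```python
from h import *
from workcell import readout,read_camera
to(.5705-.0149,.1482-.0509,.028,73.7)
print(readout.read_state()["wrist_force"])
d=read_camera('top')
m=cv2.inRange(d["color"],(120,150,150),(255,255,255)); m[:,:355]=0;m[:,420:]=0;m[:155]=0;m[222:]=0
cs=max(cv2.findContours(m,0,1)[0],key=cv2.contourArea); e=cv2.fitEllipse(cs);print(e,p2w(d,e[0],.042))
```

```text
t 2.45 w 1.003 shift mm [277.1 -91.2   2. ] turn [ 0.21  0.02 -0.2 ]
[ 0.17156044 -0.28699722 -0.93192257]
((385.8362121582031, 189.3781280517578), (40.54536437988281, 45.68437957763672), 11.881844520568848) [ 0.57749131 -0.13802392  0.042     ]
```

Call:
jog_arm:
  deltas: [0.01,-0.003,0,0,0,0,1,0.022,-0.008,0,0,0,0,1,0.034,-0.012,0,0,0,0,1,0.046,-0.017,0,0,0,0,1,0.058,-0.021,0,0,0,0,1,0.07,-0.026,0,0,0,0,1,0.082,-0.03,0,0,0,0,1,0.092,-0.034,0,0,0,0,1]

```text
time: 3.3
tool_pos: [0.5559, -0.0953, 0.0282]
tcp_rot: [-2.517, -1.88, 0.0]
wrist_force: [1.1, -3.0, 1.2]
width: 1.0
grip_force: 1.6
```

Run:
```python
from h import *
from workcell import readout,read_camera
to(.5705-.0149,.1482-.0509,.028,73.7)
print(readout.read_state()["wrist_force"])
cv2.imwrite("pics/w3.png",read_camera('wrist')["color"])
```

```text
t 3.3 w 1.0 shift mm [184.6 -55.    0.2] turn [-0.01 -0.   -0.2 ]
[ 1.08641853 -2.9893324   1.22575055]
```

View pics/w3.png

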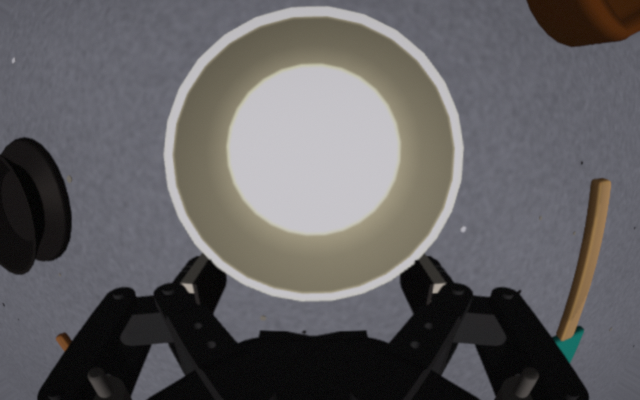

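The bowl sits centred against both fingers, with its centre at (314,150). The push is stable, so I keep going.

Call:
jog_arm:
  deltas: [0.012,-0.0045,0,0,0,0,1,0.025,-0.009,0,0,0,0,1,0.038,-0.0135,0,0,0,0,1,0.051,-0.018,0,0,0,0,1,0.064,-0.023,0,0,0,0,1,0.077,-0.0275,0,0,0,0,1,0.09,-0.032,0,0,0,0,1,0.1,-0.036,0,0,0,0,1]

```text
time: 4.15
tool_pos: [0.5498, 0.0109, 0.0282]
tcp_rot: [-2.517, -1.88, 0.0]
wrist_force: [0.2, -0.6, -0.3]
width: 0.998
grip_force: 0.6
```

Call:
jog_arm:
  deltas: [0.01,-0.004,0,0,0,0,1,0.02,-0.008,0,0,0,0,1,0.03,-0.012,0,0,0,0,1,0.038,-0.016,0,0,0,0,1,0.046,-0.019,0,0,0,0,1,0.052,-0.019,0,0,0,0,1,0.055,-0.019,0,0,0,0,1]

```text
time: 4.85
tool_pos: [0.5475, 0.0682, 0.0283]
tcp_rot: [-2.517, -1.88, 0.0]
wrist_force: [-0.7, -1.2, 0.3]
width: 1.001
grip_force: 0.7
```

Run:
```python
from h import *
from workcell import readout,read_camera
to(.5705-.0149,.1482-.0509,.028,73.7)
print(readout.read_state()["wrist_force"])
a=read_camera('wrist')["color"]; b=read_camera("top")["color"][130:250,190:350]
cv2.imwrite("pics/w4.png",np.hstack([cv2.resize(a,(400,250)),cv2.resize(b,(333,250),interpolation=cv2.INTER_CUBIC)]))
```

```text
t 4.85 w 1.001 shift mm [30.1 -0.5  0.3] turn [-0.    0.   -0.19]
[-0.72603909 -1.21067842  0.28096792]
```

View pics/w4.png

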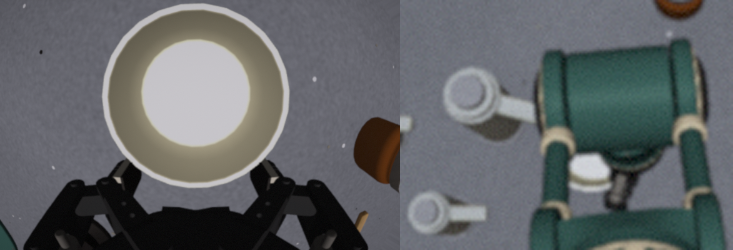

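The bowl is still seated in the fingers. In the top view, the arm's wrist hangs close to the spout tip. I'll check the clearance in the scene view before the last 30 mm.

Run:
```python
from h import *
from workcell import read_camera
im=read_camera("scene")["color"]
cv2.imwrite("pics/s5.png",cv2.resize(im[40:290,240:540],None,fx=2.4,fy=2.4,interpolation=cv2.INTER_CUBIC))
```

```text
(no output)
```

View pics/s5.png

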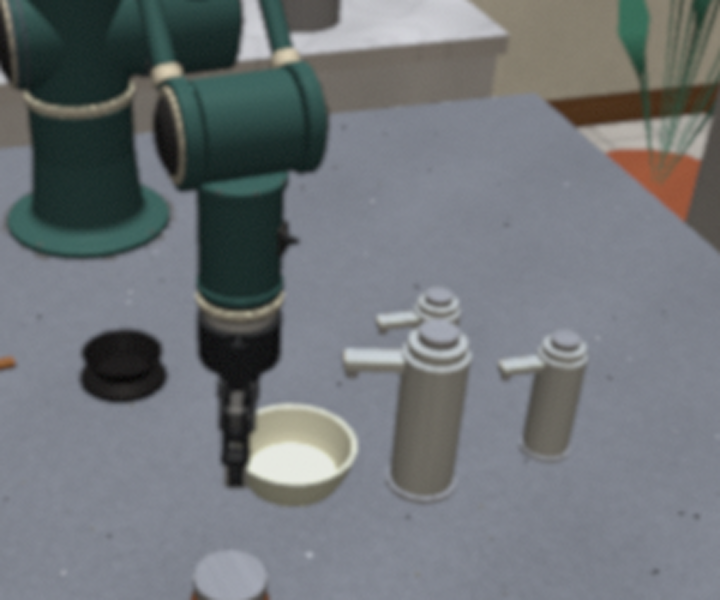

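The wrist and camera are well above the dispenser, the gripper body clears the spout tip, and the gap from bowl to pillar is about 30 mm. I'll finish the push slowly along the spout axis and watch the force.

Call:
jog_arm:
  deltas: [0.006,0,0,0,0,0,1,0.012,0,0,0,0,0,1,0.017,0,0,0,0,0,1,0.021,0,0,0,0,0,1,0.023,0,0,0,0,0,1,0.023,0,0,0,0,0,1]

```text
time: 5.6
tool_pos: [0.5542, 0.0902, 0.0283]
tcp_rot: [-2.517, -1.88, -0.001]
wrist_force: [0.2, 1.0, -0.8]
width: 0.997
grip_force: 0.2
```

Call:
jog_arm:
  deltas: [0.0015,0,0,0,0,0,1,0.003,0,0,0,0,0,1]

```text
time: 5.8
tool_pos: [0.5548, 0.0925, 0.0283]
tcp_rot: [2.518, 1.879, -0.0]
wrist_force: [-0.6, -1.7, 0.1]
width: 1.0
grip_force: 0.7
```

Call:
jog_arm:
  deltas: [0.001,0,0,0,0,0,1,0.002,0,0,0,0,0,1]

```text
time: 6.0
tool_pos: [0.5554, 0.0945, 0.0283]
tcp_rot: [-2.518, -1.879, 0.0]
wrist_force: [-0.7, -1.8, -0.4]
width: 1.002
grip_force: 0.7
```

Call:
jog_arm:
  deltas: [0.001,0,0,0,0,0,1,0.002,0,0,0,0,0,1]

```text
time: 6.2
tool_pos: [0.556, 0.0965, 0.0283]
tcp_rot: [-2.518, -1.879, 0.0]
wrist_force: [-0.9, -2.1, 1.1]
width: 0.999
grip_force: 0.7
```

Call:
jog_arm:
  deltas: [0.001,0,0,0,0,0,1,0.002,0,0,0,0,0,1]

```text
time: 6.4
tool_pos: [0.5566, 0.0984, 0.0283]
tcp_rot: [-2.518, -1.879, -0.0]
wrist_force: [-0.6, -1.3, 0.5]
width: 1.001
grip_force: 0.7
```

Call:
jog_arm:
  deltas: [0.001,0,0,0,0,0,1]

```text
time: 6.5
tool_pos: [0.5568, 0.0993, 0.0283]
tcp_rot: [2.518, 1.879, -0.0]
wrist_force: [-1.3, -1.4, 0.6]
width: 1.004
grip_force: 1.0
```

Call:
jog_arm:
  deltas: [0.001,0,0,0,0,0,1,0.002,0,0,0,0,0,1]

```text
time: 6.7
tool_pos: [0.557, 0.1004, 0.0281]
tcp_rot: [2.517, 1.88, -0.003]
wrist_force: [-2.5, -7.3, 1.7]
width: 1.0
grip_force: 3.5
```

Call:
jog_arm:
  deltas: [0.001,0,0,0,0,0,1,0.002,0,0,0,0,0,1]

```text
time: 6.9
tool_pos: [0.5571, 0.101, 0.0281]
tcp_rot: [2.515, 1.88, -0.006]
wrist_force: [-2.8, -13.3, 2.9]
width: 1.002
grip_force: 6.1
```

Call:
jog_arm:
  deltas: [0.001,0,0,0,0,0,1,0.002,0,0,0,0,0,1]

```text
time: 7.1
tool_pos: [0.5573, 0.1014, 0.028]
tcp_rot: [2.514, 1.88, -0.01]
wrist_force: [-3.3, -18.7, 4.0]
width: 1.0
grip_force: 8.9
```

The force climbs steadily, so the bowl is against the pillar. I'll back off straight and then rise.

Call:
jog_arm:
  deltas: [-0.003,0,0,0,0,0,1,-0.006,0,0,0,0,0,1,-0.012,0,0,0,0,0,1,-0.025,0,0,0,0,0,1,-0.045,0,0,0,0,0,1,-0.085,0,0,0,0,0,1,-0.1,0,-0.03,0,0,0,1,-0.1,0,-0.07,0,0,0,1]

```text
time: 7.9
tool_pos: [0.5263, 0.0071, 0.0962]
tcp_rot: [-2.516, -1.874, 0.009]
wrist_force: [0.2, 0.7, -0.5]
width: 1.0
grip_force: 0.0
```

Call:
jog_arm:
  deltas: [0,0,-0.045,0,0,0,0,0,0,-0.09,0,0,0,-1,0,0,-0.13,0,0,0,-1,0,0,-0.16,0,0,0,-1,0,0,-0.18,0,0,0,-1,0,0,-0.18,0,0,0,-1]

```text
time: 8.5
tool_pos: [0.5321, 0.0088, 0.2825]
tcp_rot: [2.514, 1.876, 0.01]
wrist_force: [1.2, -0.5, 0.3]
width: 0.003
grip_force: 0.0
```

Run:
```python
from h import *
from workcell import read_camera
to(.5957,.2345,.25,73.7)
cams={n:read_camera(n) for n in("scene","top")}
out=[]
o=np.array([.5957,.2345]);u=np.array([-.2803,-.9599])
for n,(y0,y1,x0,x1) in(("scene",(160,260,350,450)),("top",(130,230,190,290))):
    d=cams[n]; im=cv2.resize(d["color"][y0:y1,x0:x1],None,fx=4,fy=4,interpolation=cv2.INTER_CUBIC)
    th=np.linspace(0,6.28,60);c=o+.09*u
    q=w2p(d,np.c_[c[0]+.06*np.cos(th),c[1]+.06*np.sin(th),0*th+.042]);q=(q-[x0,y0]+.5)*4
    cv2.polylines(im,[np.int32(q)],True,(0,255,0),1); out.append(im)
cv2.imwrite("pics/s6.png",np.hstack(out))
```

```text
t 8.5 w 0.003 shift mm [234.4  -3.4  33. ] turn [ 0.44 -0.13 -0.22]
```

View pics/s6.png

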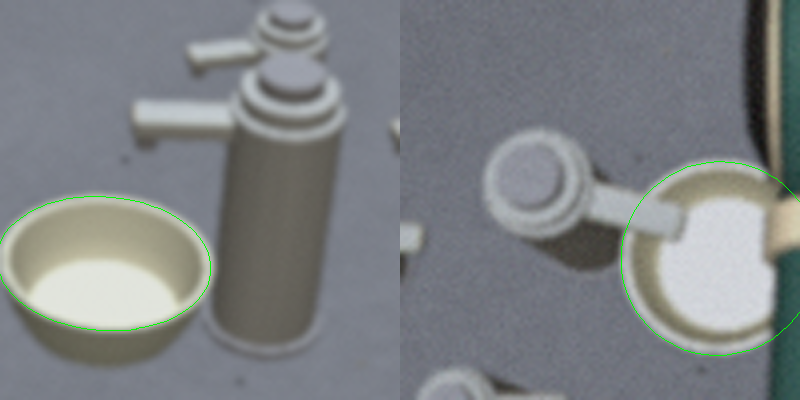

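In both views the bowl matches the predicted resting circle within about 2 mm, with the spout over it. In the scene crop there may be a thin gap between the rim (210,265) and the pillar (220,265), so I'll measure that.

Run:
```python
from h import *
from workcell import read_camera
d=read_camera("scene");im=np.mean([read_camera("scene")["color"].astype(float) for _ in range(4)],0)
for r in range(222,232,2): print(r,[tuple(int(v) for v in im[r,c][[0,2]]) for c in range(396,412)])
# pillar edges upper/lower vs model
o=np.array([.5957,.2345])
for z in(.06,.1):
    th=np.linspace(0,6.28,200);q=w2p(d,np.c_[o[0]+.03*np.cos(th),o[1]+.03*np.sin(th),0*th+z])
    r=int(round(q[:,1].mean()));print("model edges z",z,"row",r,q[:,0].min().round(1),q[:,0].max().round(1),"px/mm",np.ptp(q[:,0])/60)
    w=im[r,395:450];print([int(v) for v in w[:,0]-w[:,2]])
```

```text
222 [(121, 144), (118, 140), (124, 145), (148, 166), (178, 190), (186, 192), (165, 165), (128, 123), (92, 92), (75, 81), (74, 83), (77, 87), (80, 89), (82, 92), (84, 95), (86, 96)]
224 [(121, 144), (117, 140), (115, 137), (126, 147), (159, 176), (188, 199), (180, 185), (140, 141), (94, 97), (74, 81), (75, 83), (78, 88), (80, 90), (83, 92), (84, 94), (86, 96)]
226 [(121, 144), (118, 139), (115, 136), (120, 140), (147, 164), (180, 192), (182, 189), (146, 150), (96, 101), (74, 81), (75, 84), (79, 88), (81, 91), (84, 93), (85, 95), (86, 96)]
228 [(121, 144), (118, 140), (114, 135), (120, 140), (150, 167), (181, 193), (176, 184), (134, 141), (89, 95), (74, 83), (77, 86), (79, 88), (82, 91), (85, 94), (85, 95), (87, 98)]
230 [(122, 145), (116, 138), (116, 136), (135, 151), (171, 184), (186, 198), (161, 168), (111, 116), (78, 84), (73, 82), (77, 86), (79, 88), (82, 91), (84, 94), (86, 96), (87, 98)]
model edges z 0.06 row 220 402.8 430.2 px/mm 0.45673288500477344
[-23, -22, -21, -16, -11, -4, 2, 9, 9, 3, -4, -8, -9, -9, -9, -9, -10, -10, -11, -10, -10, -10, -10, -10, -10, -10, -10, -10, -11, -10, -10, -10, -10, -10, -9, -4, 4, 11, 14, 14, 14, 14, 14, 14, 14, 14, 14, 13, 14, 14, 13, 14, 14, 14, 14]
model edges z 0.1 row 205 404.3 432.4 px/mm 0.46699542457251936
[14, 14, 14, 13, 13, 13, 14, 13, 14, 12, 7, -1, -7, -9, -9, -9, -9, -10, -9, -9, -10, -10, -10, -10, -10, -10, -10, -11, -10, -10, -10, -10, -10, -9, -10, -10, -9, -6, 1, 9, 13, 15, 13, 13, 14, 13, 13, 14, 14, 14, 14, 14, 14, 14, 14]
```

At the contact rows the rim passes straight into the pillar with no counter colour between, so the bowl is touching. Pillar edges put its axis near (0.596, 0.235). With the fingers shut, I now go above the button.

Call:
jog_arm:
  deltas: [0.04,-0.001,0.002,0,0,0,-1,0.085,-0.002,0.005,0,0,0,-1,0.13,-0.003,0.01,0,0,0,-1,0.175,-0.003,0.015,0,0,0,-1,0.21,-0.003,0.025,0,0,0,-1,0.23,-0.003,0.033,0.4,0,0,-1,0.235,-0.003,0.033,0.4,0,0,-1,0.235,-0.003,0.033,0.4,0,0,-1]

```text
time: 9.65
tool_pos: [0.5936, 0.2356, 0.244]
tcp_rot: [-2.512, -1.877, 0.01]
wrist_force: [0.2, -0.3, 0.4]
width: 0.001
grip_force: 0.0
```

Run:
```python
from h import *
from workcell import read_camera
to(.596,.2352,.195,73.7)
im=read_camera("scene")["color"]
cv2.imwrite("pics/s7.png",cv2.resize(im[80:280,330:530],None,fx=3,fy=3,interpolation=cv2.INTER_CUBIC))
```

```text
t 9.65 w 0.001 shift mm [ 0.4  2.8 48.9] turn [-0.5   0.09 -0.15]
```

View pics/s7.png

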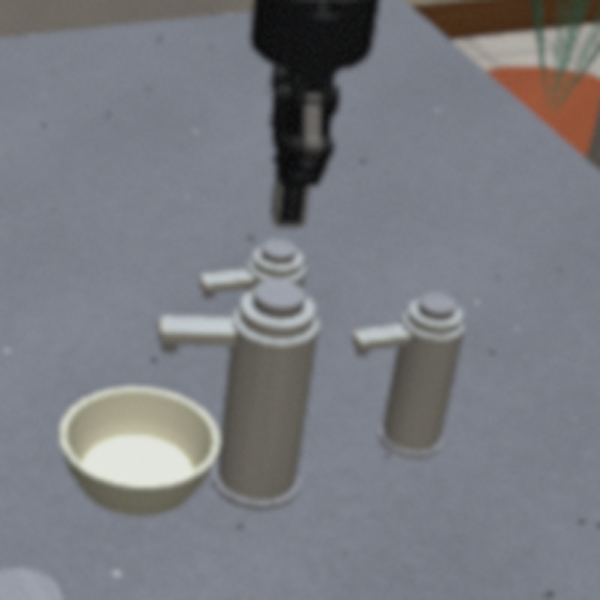

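The shut fingertips hang above the big dispenser's button, with the tip at (290,222) and the button at (279,296), about 2 mm off axis after perspective. The bowl is against the pillar. Pressing now.

Call:
jog_arm:
  deltas: [0,0.002,0.025,-0.5,0,0,-1,0,0.002,0.042,-0.5,0,0,-1,0,0.002,0.049,-0.5,0,0,-1,0,0.002,0.052,-0.5,0,0,-1,0,0.002,0.055,-0.5,0,0,-1,0,0.002,0.058,-0.5,0,0,-1,0,0.002,0.06,-0.5,0,0,-1,0,0.002,0.06,-0.5,0,0,-1]

```text
time: 10.5
tool_pos: [0.5961, 0.2348, 0.1861]
tcp_rot: [2.516, 1.878, 0.003]
wrist_force: [0.3, -1.5, 3.2]
width: 0.001
grip_force: 1.6
```

Call:
jog_arm:
  deltas: [0,0,0.001,0,0,0,-1,0,0,0.002,0,0,0,-1,0,0,0.002,0,0,0,-1]

```text
time: 10.8
tool_pos: [0.5961, 0.2348, 0.1838]
tcp_rot: [2.516, 1.878, 0.003]
wrist_force: [0.1, -2.7, 4.1]
width: 0.003
grip_force: 2.2
```

Call:
jog_arm:
  deltas: [0,0,0.001,0,0,0,-1,0,0,0.002,0,0,0,-1,0,0,0.003,0,0,0,-1,0,0,0.003,0,0,0,-1]

```text
time: 11.2
tool_pos: [0.5962, 0.2348, 0.1829]
tcp_rot: [2.516, 1.878, 0.004]
wrist_force: [-4.0, -4.0, 13.7]
width: 0.0
grip_force: 6.9
```

Call:
jog_arm:
  deltas: [0,0,0.001,0,0,0,-1,0,0,0.001,0,0,0,-1,0,0,0.001,0,0,0,-1]

```text
time: 11.5
tool_pos: [0.5962, 0.2348, 0.1828]
tcp_rot: [2.515, 1.878, 0.004]
wrist_force: [-4.6, -4.5, 17.6]
width: 0.006
grip_force: 8.6
```

The force has passed 13 N and the height is stalled at 0.1828, so the button is at its stop. I'll release straight up and then move clear.

Call:
jog_arm:
  deltas: [0,0,-0.004,0,0,0,-1,0,0,-0.01,0,0,0,-1,0,0,-0.02,0,0,0,-1,0,0,-0.045,0,0,0,-1,0,0,-0.08,0,0,0,-1,0,0,-0.11,0,0,0,-1,0,0,-0.12,0,0,0,-1,0,0,-0.12,0,0,0,-1]

```text
time: 12.3
tool_pos: [0.5961, 0.2356, 0.301]
tcp_rot: [2.516, 1.878, 0.007]
wrist_force: [1.0, 0.4, 0.5]
width: -0.003
grip_force: 0.0
```

Run:
```python
from h import *
from workcell import read_camera,readout
im=np.mean([read_camera("scene")["color"].astype(float) for _ in range(4)],0)
print(readout.read_state()["tool_pos"])
for r in(224,226,228): print(r,[tuple(int(v) for v in im[r,c][[0,2]]) for c in range(398,410)])
b=cv2.imread("pics/scene0.png").astype(float)
print("button region diff vs start",np.abs(im-b)[170:200,400:445].mean(), "jar",np.abs(im-b)[265:320,310:360].mean(),"bg",np.abs(im-b)[330:370,300:400].mean())
```

```text
[0.59419559 0.23464469 0.29638115]
224 [(115, 138), (127, 147), (159, 176), (187, 199), (180, 185), (140, 141), (94, 97), (74, 81), (76, 84), (78, 88), (81, 90), (83, 93)]
226 [(115, 137), (120, 140), (146, 164), (179, 191), (182, 190), (145, 150), (96, 101), (74, 81), (75, 84), (79, 88), (81, 91), (84, 93)]
228 [(114, 135), (121, 141), (151, 167), (180, 192), (176, 184), (135, 140), (88, 95), (73, 82), (77, 86), (79, 88), (81, 91), (84, 94)]
button region diff vs start 1.275679012345679 jar 1.183121212121212 bg 1.2063958333333333
```

The button is back up, the bowl hasn't moved, the jar hasn't moved, and the arm is clear.

```bash
python3 -c "
from workcell import finish_job
print(finish_job())"
```

```text
the job is handed in; nothing more can be done
None
```

I pushed the bowl against the dispenser's pillar with the spout over it, then pressed the button to its stop and let it spring back up; the job was handed in at about 12.5 s, with the jar, filter base, scraper and brush not touched.

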